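# Line up the kitchen canisters by size

## Task

Line up the four steel canisters by size on the dark wooden board, each standing upright in the middle of its own cork mat: the largest on the mat next to the bowl of oranges, then each one smaller than the last, so that the smallest ends up next to the plant. Do not tip a canister over, and leave the bowl and the plant where they are.

Things in the scene. Friction and masses are not known exactly. Their poses are not given: they have to be found in the camera images.
- canister_s: The smallest of four closed round storage canisters, loose: upright straight cylinder of brushed steel with a fixed dark wooden lid (the top 12 mm, 3 mm less in diameter than the body). Diameter 38 mm, total height 58 mm, under 0.4 kg. It stands upright on the worktop. Origin: centre of its underside, z axis up the canister.
- canister_m: The second smallest of four closed round storage canisters, loose: upright straight cylinder of brushed steel with a fixed dark wooden lid (the top 12 mm, 3 mm less in diameter than the body). Diameter 46 mm, total height 74 mm, under 0.4 kg. It stands upright on the worktop. Origin: centre of its underside, z axis up the canister.
- canister_l: The second largest of four closed round storage canisters, loose: upright straight cylinder of brushed steel with a fixed dark wooden lid (the top 12 mm, 3 mm less in diameter than the body). Diameter 54 mm, total height 90 mm, under 0.4 kg. It stands upright on the worktop. Origin: centre of its underside, z axis up the canister.
- canister_xl: The largest of four closed round storage canisters, loose: upright straight cylinder of brushed steel with a fixed dark wooden lid (the top 12 mm, 3 mm less in diameter than the body). Diameter 62 mm, total height 106 mm, under 0.4 kg. It stands upright on the worktop. Origin: centre of its underside, z axis up the canister.
- mat_a: One of four identical round cork mats, fixed, 76 mm across and 4 mm thick, in a straight row with centres 100 mm apart on a fixed low dark wooden board (110 x 420 mm, 12 mm thick) that lies on the worktop. Which of the four mats is at which place in the row differs from start to start. Origin: centre of the mat's underside, on the board's top 12 mm above the worktop, so a canister stands with its underside 4 mm above this point. y axis along the row, x axis across it.
- mat_b: One of four identical round cork mats, fixed, 76 mm across and 4 mm thick, in a straight row with centres 100 mm apart on a fixed low dark wooden board (110 x 420 mm, 12 mm thick) that lies on the worktop. Which of the four mats is at which place in the row differs from start to start. Origin: centre of the mat's underside, on the board's top 12 mm above the worktop, so a canister stands with its underside 4 mm above this point. y axis along the row, x axis across it.
- mat_c: One of four identical round cork mats, fixed, 76 mm across and 4 mm thick, in a straight row with centres 100 mm apart on a fixed low dark wooden board (110 x 420 mm, 12 mm thick) that lies on the worktop. Which of the four mats is at which place in the row differs from start to start. Origin: centre of the mat's underside, on the board's top 12 mm above the worktop, so a canister stands with its underside 4 mm above this point. y axis along the row, x axis across it.
- mat_d: One of four identical round cork mats, fixed, 76 mm across and 4 mm thick, in a straight row with centres 100 mm apart on a fixed low dark wooden board (110 x 420 mm, 12 mm thick) that lies on the worktop. Which of the four mats is at which place in the row differs from start to start. Origin: centre of the mat's underside, on the board's top 12 mm above the worktop, so a canister stands with its underside 4 mm above this point. y axis along the row, x axis across it.
- fruit_bowl: Blue ceramic bowl with three small oranges, 110 mm across, 82 mm high in all, loose (about 0.9 kg); stands on the worktop just past one end of the board, its centre in line with the row, 115 mm beyond the centre of the nearest mat. Which end differs from start to start. Not to be moved. Origin: centre of its underside, z up.
- plant: Small green succulent in a white pot, 84 mm across, about 85 mm high in all, loose (about 0.6 kg); stands on the worktop past the other end of the board, its centre in line with the row, 115 mm beyond the centre of the nearest mat. Not to be moved. Origin: centre of the pot's underside, z up.
Things that resemble listed ones, but are neither listed nor needed, are in the scene too. What is shaped like the canister_s but red is not meant.

How it is judged:
At the end, for the whole second after the job is handed in: Each canister stands upright (within 0.08 rad) and at rest on its own cork mat, its axis within 15 mm of the mat's centre; counted from the fruit bowl the order is largest, second largest, second smallest, smallest ((horizontal distance between canister_s and mat_a below 0.015 m or horizontal distance between canister_s and mat_b below 0.015 m or horizontal distance between canister_s and mat_c below 0.015 m or horizontal distance between canister_s and mat_d below 0.015 m) and horizontal distance between canister_s and fruit_bowl between 0.37 and 0.46 m and height (world z) of canister_s between 0.012 and 0.02 m and angle between each of canister_s, canister_m, canister_l, canister_xl's own z axis and vertical below 0.08 rad and linear speed of each of canister_s, canister_m, canister_l, canister_xl below 0.02 m/s and angular speed of each of canister_s, canister_m, canister_l, canister_xl below 0.2 rad/s and (horizontal distance between canister_m and mat_a below 0.015 m or horizontal distance between canister_m and mat_b below 0.015 m or horizontal distance between canister_m and mat_c below 0.015 m or horizontal distance between canister_m and mat_d below 0.015 m) and horizontal distance between canister_m and fruit_bowl between 0.27 and 0.36 m and height (world z) of canister_m between 0.012 and 0.02 m and (horizontal distance between canister_l and mat_a below 0.015 m or horizontal distance between canister_l and mat_b below 0.015 m or horizontal distance between canister_l and mat_c below 0.015 m or horizontal distance between canister_l and mat_d below 0.015 m) and horizontal distance between canister_l and fruit_bowl between 0.17 and 0.26 m and height (world z) of canister_l between 0.012 and 0.02 m and (horizontal distance between canister_xl and mat_a below 0.015 m or horizontal distance between canister_xl and mat_b below 0.015 m or horizontal distance between canister_xl and mat_c below 0.015 m or horizontal distance between canister_xl and mat_d below 0.015 m) and horizontal distance between canister_xl and fruit_bowl between 0.07 and 0.16 m and height (world z) of canister_xl between 0.012 and 0.02 m); the robot touches nothing.
It fails at once if a canister is tipped over (leans more than 40 degrees) (angle between any of canister_s, canister_m, canister_l, canister_xl's own z axis and vertical above 0.7 rad).
It fails at once if the fruit bowl or the plant is shifted by more than 25 mm (distance of any of fruit_bowl, plant from where it was at the start of the episode above 0.025 m).
It also fails if it takes over 112 s, if anything falls off the work surface, if the arm or the gripper's body presses on something with over 40 N, if the wrist force passes 120 N, or if a joint passes its speed limit or range.

## Robot

A 6-joint arm with a two-finger parallel gripper is mounted at the origin on the work surface. World frame = base frame: x ahead of the robot, y to its left, z up, the work surface at z = 0. Lengths are in m, angles in rad, forces in N, time in s.
With the tool pointing down it reaches from about 0.25 to 0.725 m from the base axis. Payload 4 kg.
Tool frame: the origin (TCP) lies between the finger pads; the fingertips stand 8 mm ahead of it and the grasp point (between the pads) lies 11 mm behind it (bot.tip_reach is the distance from the TCP to the fingertips, in m); z points along the fingers, y is the line along which they close (so a half turn about z gives the same grasp; the last joint's range is limited). The gripper opens to 85 mm and grips with 20 to 120 N. Pads are 22 mm wide; open, the fingers measure 114 mm over their backs; the gripper's body (76 mm by 85 mm) begins 54 mm behind the grasp point. The pads swing forward as they close: fully open they stand 13 mm farther back than shut.
Start: joints at [-1.309, 0.241, 0.005, 1.335, 0, 1.571], TCP at [0.129, -0.483, 0.239] pointing down, gripper open.
Joint ranges: [-2.72, 2.72], [-1.05, 1.87], [-1.09, 1.28], [-1.99, 2.15], [-1.42, 1.44], [-3.14, 3.14]. Speed limits (rad/s): [2.79, 2.79, 3.14, 3.14, 3.14, 3.14].

## Interface

Orientations are given as a unit quaternion [x, y, z, w].
In Python, from workcell import bot gives the robot as it stands.
- The arm moves only by the tool move_arm, never from a script. Its argument "deltas" is a list of rows, each a list of 7 numbers: the opening, from 0 (shut) to 1 (fully open), then the shift along the tool's x, y, z in mm, then the turn, a rotation vector about the tool's x, y, z in degrees. In form: [[gripper, tx, ty, tz, ax, ay, az], ...]. A call has 1 to 10 rows; each row shifts and turns the commanded pose from where the row before left it, along the tool's axes as they then stand; what a row does not reach is not made up. A row lasts 1/12 s, in which the tool goes at most 41.7 mm and 7.16 degrees, less where a joint would pass 70% of its speed; a pose out of reach is approached as far as the arm can. A call is refused whole if a number of a shift passes 41.7 or a number of a turn 7.16, either way. A call with a gripper value outside its range is refused whole. The fingers move at their own pace and stop on an object; the grip force is fixed at half the most. Time passes only in rows, so rows that do not move let the fingers close. It gives the time, the measured TCP pose, the force, the opening and the grip force at its end, in the units of the state.
- bot.get_obs(): the state, without advancing time (a new reading comes with each control period).
- bot.camera(name): name is "side" or "top" or "wrist"; returns the picture (400x640x3 uint8, blue, green, red); there is no depth.
- bot.calibration(name): a dict with "K" (3x3 intrinsics, pixels), "dist_coeffs" ([k1, k2, p1, p2, k3] as OpenCV has them; the pictures are not rectified), "position" and "orientation" of the camera in the world. Camera axes: x right, y down, z forward; pixel columns grow to the right and rows downward; lengths in m; the calibration is good to about 2 mm. A picture is of the moment at which its call begins: read the wrist's pose just before it. calibration takes no time and is no camera call; for the wrist camera it gives the pose at the moment of the call.
- bot.job_done(): hands the job in; it is judged then, once.
Trained networks look in the newest picture that a camera, given by its name, has taken for a name from the list of things; names that differ only in an ending like _2 or _b are one class to them, and where a whole thing is asked for, a point or a joint stands for the part that bears it (a point fixed in the world has none). Each returns a list of dicts, best first, with "conf" (0 to 1); they miss things now and then, are a little off and sometimes report something else, mostly with a low value. They report only what shows in the picture. A call takes as long as a camera call. They do not tell look-alikes from the thing itself.
- bot.outline_of(query, camera): "pixels" (400x640 bool, what is visible of it) and "rect" ([left, top, width, height] in pixels, round what is visible of it).
The state is a dict: "clock": time; "joint_pos": joint angles; "joint_vel": joint speeds; "tau": joint torques, N m; "eef_pos": TCP position; "tool_rot": TCP orientation; "ft_force": force on the tool from outside, world axes, zero at the start; "ft_torque": the same for the moment, N m; "grip_width": finger opening in m; "grasp_force": force on a finger pad.
Only numpy, scipy, OpenCV 4.12 (cv2) and the standard library are available. Lean on these libraries where they do the work, as an engineer would, in place of code of your own. Each camera call takes 0.05 s, during which the arm holds its last target. There are 200 camera calls.

## Working session

There is one attempt and no reset: what is moved stays moved. The work goes in short steps, Python scripts to look and compute and a tool call to move; the robot and the scene stay as the last step left them, time stands still between calls to the robot, and variables do not carry over. Pictures are saved under pics/ and viewed, at most 14 in all, crops included, and the job is handed in when it is done.

Besides the shell and the picture viewer there is one more tool, called after "Call:" as name(argument=value, ...) on one line, values as JSON. move_arm: Moves the arm, as the interface text tells. Its arguments: {"type":"object","properties":{"deltas":{"type":"array","items":{"type":"array","items":{"type":"number"}}}},"required":["deltas"]}

```bash
mkdir -p pics; cat > h.py <<'E'
import numpy as np, cv2
from scipy.spatial.transform import Rotation as R
from workcell import bot
def ray(cam,uv):
    c=bot.calibration(cam);K=np.array(c["K"]);d=np.array(c["dist_coeffs"])
    p=cv2.undistortPoints(np.array(uv,float).reshape(-1,1,2),K,d).reshape(-1,2)
    D=R.from_quat(c["orientation"]).apply(np.c_[p,np.ones(len(p))])
    return np.array(c["position"]),D
def onz(cam,uv,z):
    o,D=ray(cam,uv); return o+D*((z-o[2])/D[:,2])[:,None]
def proj(cam,P):
    c=bot.calibration(cam);r=R.from_quat(c["orientation"]).inv()
    p=r.apply(np.array(P,float).reshape(-1,3)-np.array(c["position"]))
    return cv2.projectPoints(p,np.zeros(3),np.zeros(3),np.array(c["K"]),np.array(c["dist_coeffs"]))[0].reshape(-1,2)
E
python3 - <<'E'
from h import *
s=bot.get_obs();print(s["clock"],s["eef_pos"],s["tool_rot"],R.from_quat(s["tool_rot"]).as_matrix().round(3))
for c in("top","side"):
    cv2.imwrite(f"pics/{c}0.png",bot.camera(c)); k=bot.calibration(c);print(c,k["position"],k["orientation"])
for q in["canister_s","canister_m","canister_l","canister_xl","mat_a","fruit_bowl","plant"]:
    for o in bot.outline_of(q,"top"): 
        v,u=np.nonzero(o["pixels"]);print(q,round(o["conf"],2),o["rect"],u.mean().round(1),v.mean().round(1))
E
```

```text
0.0 [ 0.12925382 -0.48235769  0.23840696] [ 9.91445731e-01  1.30515331e-01 -1.30111858e-04 -1.04621359e-03] [[ 0.966  0.259 -0.001]
 [ 0.259 -0.966  0.002]
 [ 0.    -0.002 -1.   ]]
top [3.71096856e-01 8.07353540e-04 8.97036192e-01] [ 0.71399172 -0.69269192  0.0695824  -0.07451186]
side [0.4452     0.50027246 0.58229415] [-0.10853302  0.92280252 -0.36749835  0.04001319]
canister_s 0.97 [340.2, 238.3, 32.8, 28.4] 358.1 252.4
canister_s 0.9 [226.4, 242.1, 21.6, 16.4] 236.4 250.6
canister_s 0.83 [268.6, 227.5, 25.1, 22.5] 279.8 236.4
canister_s 0.72 [186.8, 238.7, 24.0, 16.1] 197.3 245.9
canister_m 0.97 [340.2, 238.3, 32.8, 28.4] 358.1 252.4
canister_m 0.9 [226.4, 242.1, 21.6, 16.4] 236.4 250.6
canister_m 0.83 [268.6, 227.5, 25.1, 22.5] 279.8 236.4
canister_m 0.72 [186.8, 238.7, 24.0, 16.1] 197.3 245.9
canister_l 0.97 [340.2, 238.3, 32.8, 28.4] 358.1 252.4
canister_l 0.9 [226.4, 242.1, 21.6, 16.4] 236.4 250.6
canister_l 0.83 [268.6, 227.5, 25.1, 22.5] 279.8 236.4
canister_l 0.72 [186.8, 238.7, 24.0, 16.1] 197.3 245.9
canister_xl 0.94 [420.5, 237.5, 45.5, 31.9] 440.8 255.4
mat_a 0.97 [234.9, 148.5, 34.2, 32.4] 250.2 165.2
mat_a 0.86 [364.7, 143.0, 31.4, 29.7] 381.4 157.2
mat_a 0.83 [319.6, 144.5, 34.1, 30.8] 338.1 160.2
mat_a 0.72 [278.2, 147.5, 33.1, 28.1] 294.0 162.8
fruit_bowl 0.73 [410.9, 128.9, 51.6, 43.2] 436.5 149.9
fruit_bowl 0.33 [277.1, 147.0, 32.0, 31.0] 294.0 162.6
plant 0.85 [173.8, 143.0, 40.9, 41.3] 194.8 164.3
```

```bash
python3 - <<'E'
import cv2
i=cv2.imread("pics/top0.png")[110:290,150:500]
cv2.imwrite("pics/topc.png",cv2.resize(i,None,fx=2.25,fy=2.25,interpolation=cv2.INTER_CUBIC))
E
```

```text
(no output)
```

View pics/topc.png

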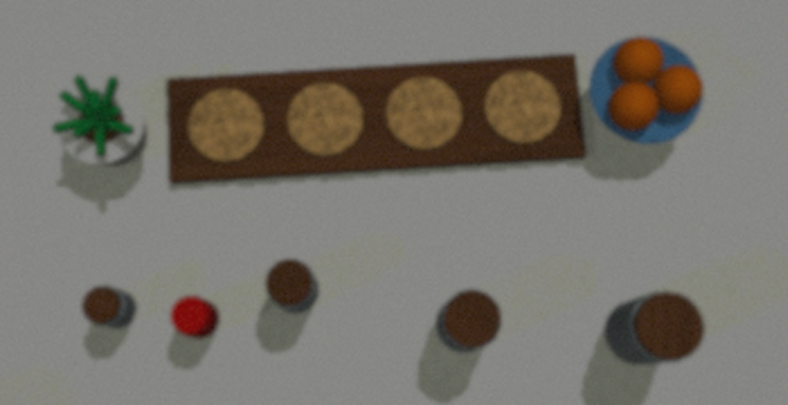

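View pics/side0.png

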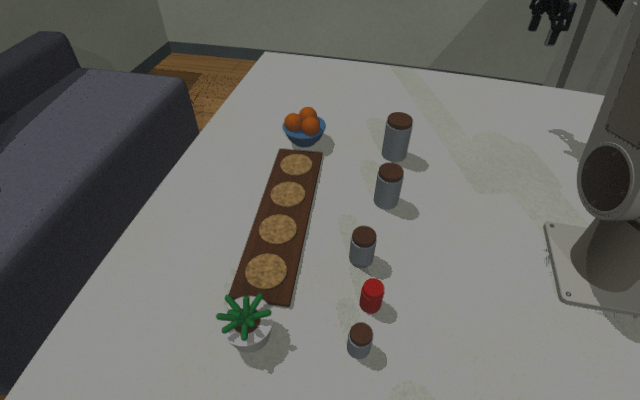

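The top view shows these things (full-image pixels):
- **Canister lids:** S is at about (195,246), M (279,236), L (359,252) and XL (447,255).
- **Look-alike:** the red cylinder at (236,250) matches canister_s in shape. The brown-lidded steel one at (195,246) is the real canister_s.
- **Ends of the board:** the bowl is at the right and the plant at the left.

```bash
python3 - <<'E'
from h import *
bot.camera("top"); im=cv2.imread("pics/top0.png").astype(int)
m=bot.outline_of("mat_a","top"); C=[]
for o in sorted(m[:4],key=lambda o:o["rect"][0]):
    v,u=np.nonzero(o["pixels"]);C.append([u.mean(),v.mean()])
M=onz("top",C,.016);print("mats",M.round(4)); print(np.diff(M,axis=0))
a=(M[3]-M[0])/np.linalg.norm(M[3]-M[0]);c=M.mean(0);print("fit",[(c+a*k*.1).round(4) for k in(-1.5,-.5,.5,1.5)])
br=((im[...,2]-im[...,0]>12)&(im.max(2)<110)).astype(np.uint8)
for n,(u0,v0),h,d in(("s",(195,246),.058,.035),("m",(279,236),.074,.043),("l",(359,252),.09,.051),("xl",(447,255),.106,.059)):
    k=np.zeros_like(br);k[v0-20:v0+20,u0-20:u0+20]=br[v0-20:v0+20,u0-20:u0+20]
    N,l,st,ce=cv2.connectedComponentsWithStats(k);i=1+st[1:,4].argmax()
    p=onz("top",[ce[i]],h)[0];A=st[i,4]
    pts=onz("top",np.argwhere(l==i)[:,::-1],h)
    print(n,ce[i].round(1),p.round(4),"diam",np.ptp(pts,axis=0)[:2].round(4),d,"reach",np.hypot(*p[:2]).round(3), "az",np.arctan2(p[1],p[0]).round(2))
r=onz("top",[(236,250)],.05);print("red",r)
for q,h in(("fruit_bowl",.04),("plant",.05)):
    v,u=np.nonzero(bot.outline_of(q,"top")[0]["pixels"]);print(q,onz("top",[[u.mean(),v.mean()]],h))
E
```

```text
mats [[ 0.6234  0.1571  0.016 ]
 [ 0.632   0.0574  0.016 ]
 [ 0.6426 -0.0409  0.016 ]
 [ 0.6515 -0.1405  0.016 ]]
[[ 0.00858365 -0.09971494  0.        ]
 [ 0.01064849 -0.09824926  0.        ]
 [ 0.00890458 -0.0996437   0.        ]]
fit [array([0.6233, 0.1576, 0.016 ]), array([0.6327, 0.0581, 0.016 ]), array([ 0.6421, -0.0415,  0.016 ]), array([ 0.6515, -0.141 ,  0.016 ])]
s [194.4 245.2] [0.4369 0.2536 0.058 ] diam [0.033  0.0318] 0.035 reach 0.505 az 0.53
m [277.9 235.2] [0.4608 0.081  0.074 ] diam [0.041 0.041] 0.043 reach 0.468 az 0.17
l [359.5 251.2] [ 0.4321 -0.0839  0.09  ] diam [0.0475 0.0494] 0.051 reach 0.44 az -0.19
xl [447.2 254.3] [ 0.4305 -0.251   0.106 ] diam [0.0577 0.0577] 0.059 reach 0.498 az -0.53
red [[0.43002903 0.16893215 0.05      ]]
fruit_bowl [[ 0.66430394 -0.25612802  0.04      ]]
plant [[0.61222003 0.27050627 0.05      ]]
```

All positions fit the given sizes, spacings and reach. The bowl is at the −y end, so the mats for XL, L, M and S run from −y to +y. I'll grip across the row, with tool y at about +5.4° from world x, so the first move turns the wrist.

Call:
move_arm(deltas=[[1,0,0,0,0,0,-7],[1,0,0,0,0,0,-7],[1,0,0,0,0,0,-7],[1,0,0,0,0,0,-7],[1,0,0,0,0,0,-7],[1,0,0,0,0,0,-7],[1,0,0,0,0,0,-7],[1,0,0,0,0,0,-7],[1,0,0,0,0,0,-7],[1,0,0,0,0,0,-7]])

```text
clock: 1.48
eef_pos: [0.1294, -0.483, 0.2394]
tool_rot: [0.735, 0.678, -0.0, 0.0]
ft_force: [0.3, -0.0, -0.2]
grip_width: 0.0852
grasp_force: 0.0
```

Call:
move_arm(deltas=[[1,0,0,0,0,0,-5.2],[1,0,0,0,0,0,-5.2],[1,0,0,0,0,0,0],[1,0,0,0,0,0,0]])

```text
clock: 1.82
eef_pos: [0.1294, -0.483, 0.2393]
tool_rot: [0.674, 0.739, -0.0, 0.0]
ft_force: [-0.2, -0.1, 0.0]
grip_width: 0.0853
grasp_force: 0.0
```

Call:
move_arm(deltas=[[1,20.3,32.1,0,0,0,0],[1,20.3,32.1,0,0,0,0],[1,20.3,32.1,0,0,0,0],[1,20.3,32.1,0,0,0,0],[1,20.3,32.1,0,0,0,0],[1,20.3,32.1,0,0,0,0],[1,20.3,32.1,0,0,0,0],[1,20.3,32.1,0,0,0,0],[1,20.3,32.1,0,0,0,0],[1,20.3,32.1,0,0,0,0]])

```text
clock: 2.65
eef_pos: [0.4312, -0.2492, 0.2396]
tool_rot: [0.674, 0.739, 0.0, 0.0]
ft_force: [-0.1, -1.3, 0.4]
grip_width: 0.0852
grasp_force: 0.0
```

Call:
move_arm(deltas=[[1,0,0,0,0,0,0],[1,0,0,0,0,0,0],[1,0,0,0,0,0,0]])

```text
clock: 2.9
eef_pos: [0.4296, -0.2505, 0.2391]
tool_rot: [0.673, 0.74, -0.0, -0.0]
ft_force: [-0.3, 0.8, 0.4]
grip_width: 0.0858
grasp_force: 0.0
```

```bash
python3 - <<'E'
from h import *
im=bot.camera("wrist");k=bot.calibration("wrist");print(k["position"],bot.get_obs()["eef_pos"])
T=np.linspace(0,6.3,60)
for z,r,col in((.106,.0295,(0,255,0)),(0,.031,(0,0,255))):
    P=np.c_[.4305+r*np.cos(T),-.251+r*np.sin(T),0*T+z]
    for u,v in proj("wrist",P):
        if 0<=u<640 and 0<=v<400: cv2.circle(im,(int(u),int(v)),1,col,-1)
cv2.imwrite("pics/w1.png",im)
E
```

```text
[ 0.42080181 -0.17641806  0.37363461] [ 0.42916132 -0.25105152  0.23922238]
```

View pics/w1.png

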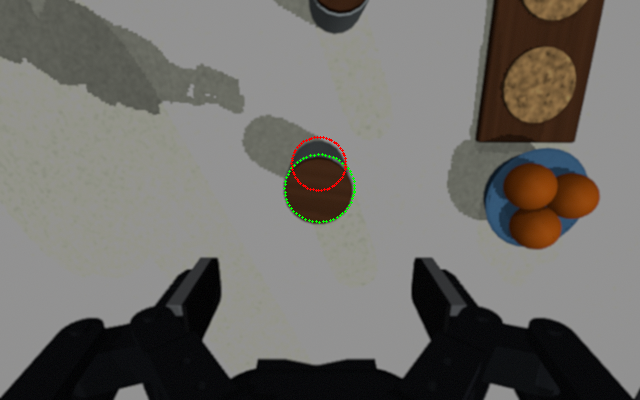

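The wrist view fits: the lid is at (319,188) and my predicted circle matches it to about 1 px. The top-camera estimates are good enough to grasp on.

Call:
move_arm(deltas=[[1,0,1,24,0,0,0],[1,0,0,24,0,0,0],[1,0,0,24,0,0,0],[1,0,0,24,0,0,0],[1,0,0,24,0,0,0],[1,0,0,24,0,0,0],[1,0,0,20,0,0,0],[1,0,0,10,0,0,0],[1,0,0,0,0,0,0],[0.5,0,0,0,0,0,0]])

```text
clock: 3.78
eef_pos: [0.4303, -0.2513, 0.0656]
tool_rot: [0.674, 0.739, -0.0, -0.0]
ft_force: [0.2, 0.4, 0.6]
grip_width: 0.0753
grasp_force: 0.0
```

Call:
move_arm(deltas=[[0.5,0,0,0,0,0,0],[0.5,0,0,0,0,0,0],[0.5,0,0,0,0,0,0],[0.5,0,0,0,0,0,0],[0.5,0,0,0,0,0,0]])

```text
clock: 4.2
eef_pos: [0.4319, -0.2516, 0.0671]
tool_rot: [0.673, 0.74, -0.0, 0.002]
ft_force: [-2.1, -1.4, 6.2]
grip_width: 0.0604
grasp_force: 65.5
```

Call:
move_arm(deltas=[[0.5,0,0,-10,0,0,0],[0.5,0,0,-20,0,0,0],[0.5,0,0,-20,0,0,0],[0.5,5,10,-10,0,0,0],[0.5,9,24,0,0,0,0],[0.5,13,33,0,0,0,0],[0.5,13,33,0,0,0,0],[0.5,13,33,0,0,0,0],[0.5,13,33,0,0,0,0],[0.5,12,33,0,0,0,0]])

```text
clock: 5.03
eef_pos: [0.6226, -0.1526, 0.1255]
tool_rot: [0.673, 0.74, -0.0, -0.0]
ft_force: [-0.2, 0.5, -1.5]
grip_width: 0.0606
grasp_force: 65.8
```

Call:
move_arm(deltas=[[0.5,7,20,0,0,0,0],[0.5,3.6,9.9,0,0,0,0],[0.5,0,0,0,0,0,0],[0.5,0,0,0,0,0,0]])

```text
clock: 5.37
eef_pos: [0.6501, -0.1401, 0.1247]
tool_rot: [0.673, 0.74, -0.001, -0.001]
ft_force: [0.6, -0.4, -2.3]
grip_width: 0.0609
grasp_force: 66.0
```

```bash
cat > look.py <<'E'
import sys
from h import *
n=sys.argv[1]; x,y=map(float,sys.argv[2:4])
im=bot.camera("wrist");T=np.linspace(0,6.3,60)
P=np.c_[x+.038*np.cos(T),y+.038*np.sin(T),0*T+.016]
for u,v in proj("wrist",P):
    if 0<=u<640 and 0<=v<400: cv2.circle(im,(int(u),int(v)),1,(0,0,255),-1)
cv2.imwrite(f"pics/{n}.png",im)
E
python3 look.py w2 .6515 -.141
```

```text
(no output)
```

View pics/w2.png

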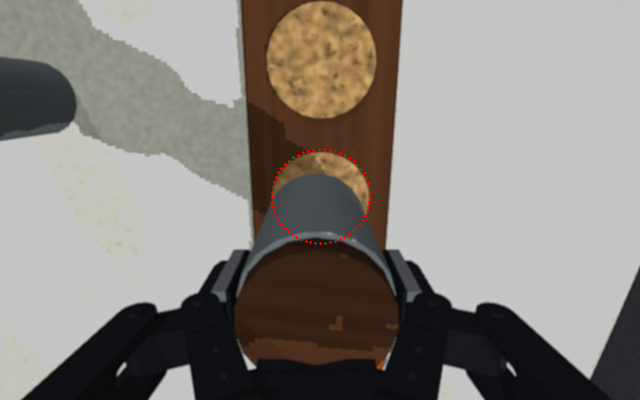

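The canister is held upright above the end mat, and the mat circle at (320,197) agrees with the prediction. Next I lower and release it.

Call:
move_arm(deltas=[[0.5,-1.5,1.5,12,0,0,0],[0.5,0,0,12,0,0,0],[0.5,0,0,9,0,0,0],[0.5,0,0,5,0,0,0],[0.5,0,0,3,0,0,0],[0.5,0,0,0,0,0,0],[0.5,0,0,0,0,0,0]])

```text
clock: 6.0
eef_pos: [0.6522, -0.1424, 0.0846]
tool_rot: [0.673, 0.74, 0.0, 0.0]
ft_force: [-0.5, -0.6, -2.0]
grip_width: 0.0606
grasp_force: 66.1
```

Call:
move_arm(deltas=[[0.5,0,0,1.5,0,0,0],[0.5,0,0,0,0,0,0],[1,0,0,0,0,0,0],[1,0,0,0,0,0,0],[1,0,0,0,0,0,0],[1,0,0,0,0,0,0],[1,0,0,-10,0,0,0],[1,0,0,-30,0,0,0],[1,0,0,-40,0,0,0],[1,0,0,-40,0,0,0]])

```text
clock: 6.83
eef_pos: [0.6511, -0.1419, 0.2037]
tool_rot: [0.673, 0.74, -0.001, -0.001]
ft_force: [1.8, 0.7, -0.0]
grip_width: 0.0852
grasp_force: 0.0
```

Call:
move_arm(deltas=[[1,5,-15,0,0,0,0],[1,12,-34,0,0,0,0],[1,12,-34,0,0,0,0],[1,12,-34,0,0,0,0],[1,12,-34,0,0,0,0],[1,12,-34,0,0,0,0],[1,9,-20,0,0,0,0],[1,4,-7.7,0,0,0,0],[1,0,0,0,0,0,0],[1,0,0,0,0,0,0]])

```text
clock: 7.67
eef_pos: [0.4342, -0.0848, 0.2039]
tool_rot: [0.673, 0.74, 0.001, 0.001]
ft_force: [0.1, -0.4, 0.1]
grip_width: 0.0857
grasp_force: 0.0
```

Call:
move_arm(deltas=[[1,1,-2,20,0,0,0],[1,0,0,30,0,0,0],[1,0,0,30,0,0,0],[1,0,0,30,0,0,0],[1,0,0,25,0,0,0],[1,0,0,14,0,0,0],[1,0,0,6,0,0,0],[1,0,0,0,0,0,0],[0.4,0,0,0,0,0,0],[0.4,0,0,0,0,0,0]])

```text
clock: 8.5
eef_pos: [0.4326, -0.0841, 0.0488]
tool_rot: [0.673, 0.74, 0.001, 0.001]
ft_force: [-0.1, 0.7, -0.4]
grip_width: 0.0637
grasp_force: 0.0
```

Call:
move_arm(deltas=[[0.4,0,0,0,0,0,0],[0.4,0,0,0,0,0,0],[0.4,0,0,0,0,0,0],[0.4,0,0,0,0,0,0],[0.4,0,0,0,0,0,0]])

```text
clock: 8.92
eef_pos: [0.4326, -0.0841, 0.0494]
tool_rot: [0.673, 0.74, 0.001, 0.002]
ft_force: [0.9, -0.1, 7.2]
grip_width: 0.0529
grasp_force: 62.4
```

Call:
move_arm(deltas=[[0.4,0,0,-10,0,0,0],[0.4,0,0,-20,0,0,0],[0.4,3,0,-20,0,0,0],[0.4,5,10,-10,0,0,0],[0.4,5,24,0,0,0,0],[0.4,5,33,0,0,0,0],[0.4,5,33,0,0,0,0],[0.4,0,33,0,0,0,0],[0.4,0,33,0,0,0,0],[0.4,0,26,0,0,0,0]])

```text
clock: 9.75
eef_pos: [0.6217, -0.0422, 0.1073]
tool_rot: [0.673, 0.74, 0.0, 0.0]
ft_force: [-0.5, -0.0, -3.3]
grip_width: 0.0527
grasp_force: 63.7
```

Call:
move_arm(deltas=[[0.4,0,14,0,0,0,0],[0.4,0,6.5,0,0,0,0],[0.4,0,0,0,0,0,0],[0.4,0,0,0,0,0,0]])

```text
clock: 10.08
eef_pos: [0.639, -0.0408, 0.107]
tool_rot: [0.673, 0.74, -0.001, -0.001]
ft_force: [0.3, -0.5, -2.8]
grip_width: 0.0526
grasp_force: 63.8
```

Call:
move_arm(deltas=[[0.4,-1,2.5,12,0,0,0],[0.4,0,0,12,0,0,0],[0.4,0,0,9,0,0,0],[0.4,0,0,5,0,0,0],[0.4,0,0,3,0,0,0],[0.4,0,0,0,0,0,0],[0.4,0,0,0,0,0,0]])

```text
clock: 10.67
eef_pos: [0.6429, -0.0417, 0.0671]
tool_rot: [0.673, 0.74, 0.0, 0.0]
ft_force: [-0.7, 0.3, -1.8]
grip_width: 0.0533
grasp_force: 63.6
```

Still hanging about 1.7 mm above the mat, so I lower the rest, release and rise.

Call:
move_arm(deltas=[[0.4,0,0,1.7,0,0,0],[0.4,0,0,0,0,0,0],[1,0,0,0,0,0,0],[1,0,0,0,0,0,0],[1,0,0,0,0,0,0],[1,0,0,0,0,0,0],[1,0,0,-10,0,0,0],[1,0,0,-30,0,0,0],[1,0,0,-40,0,0,0],[1,0,0,-40,0,0,0]])

```text
clock: 11.5
eef_pos: [0.6418, -0.0415, 0.1861]
tool_rot: [0.673, 0.74, -0.001, -0.001]
ft_force: [0.5, -0.7, 1.1]
grip_width: 0.0854
grasp_force: 0.0
```

```bash
python3 - <<'E'
from h import *
cv2.imwrite("pics/side1.png",bot.camera("side"))
E
```

```text
(no output)
```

View pics/side1.png

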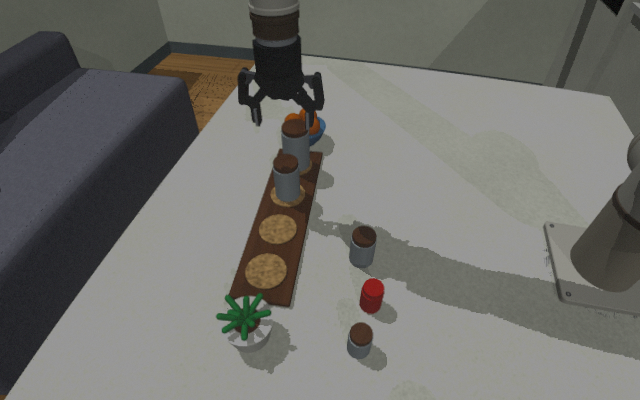

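Both XL (295,145) and L (287,180) stand upright on their mats. Next is M.

Call:
move_arm(deltas=[[1,10,-12,0,0,0,0],[1,22,-27,0,0,0,0],[1,22,-27,0,0,0,0],[1,22,-27,0,0,0,0],[1,22,-27,0,0,0,0],[1,22,-27,0,0,0,0],[1,13,-16,0,0,0,0],[1,5.7,-6,0,0,0,0],[1,0,0,0,0,0,0],[1,0,0,0,0,0,0]])

```text
clock: 12.38
eef_pos: [0.4626, 0.0807, 0.186]
tool_rot: [0.673, 0.74, 0.001, 0.001]
ft_force: [0.5, -0.3, 0.1]
grip_width: 0.0853
grasp_force: 0.0
```

Descend 152 mm and grip.

Call:
move_arm(deltas=[[1,0,-1.5,20,0,0,0],[1,0,0,30,0,0,0],[1,0,0,30,0,0,0],[1,0,0,30,0,0,0],[1,0,0,24,0,0,0],[1,0,0,12,0,0,0],[1,0,0,6,0,0,0],[1,0,0,0,0,0,0],[0.3,0,0,0,0,0,0],[0.3,0,0,0,0,0,0]])

```text
clock: 13.22
eef_pos: [0.4617, 0.0804, 0.0341]
tool_rot: [0.673, 0.739, 0.001, 0.001]
ft_force: [-0.4, -0.7, 0.1]
grip_width: 0.0637
grasp_force: 0.0
```

Call:
move_arm(deltas=[[0.3,0,0,0,0,0,0],[0.3,0,0,0,0,0,0],[0.3,0,0,0,0,0,0],[0.3,0,0,0,0,0,0],[0.3,0,0,0,0,0,0],[0.3,0,0,0,0,0,0]])

```text
clock: 13.72
eef_pos: [0.4616, 0.0806, 0.0346]
tool_rot: [0.673, 0.74, 0.001, 0.001]
ft_force: [-0.3, -0.5, 6.4]
grip_width: 0.0447
grasp_force: 60.9
```

Call:
move_arm(deltas=[[0.3,0,0,-10,0,0,0],[0.3,0,0,-20,0,0,0],[0.3,0,0,-20,0,0,0],[0.3,-2,10,-10,0,0,0],[0.3,-5,22,0,0,0,0],[0.3,-6,28,0,0,0,0],[0.3,-6,28,0,0,0,0],[0.3,-6,28,0,0,0,0],[0.3,-6,24,0,0,0,0],[0.3,-4,16,0,0,0,0]])

```text
clock: 14.55
eef_pos: [0.6208, 0.06, 0.0929]
tool_rot: [0.673, 0.74, 0.0, 0.0]
ft_force: [0.1, 0.1, -1.0]
grip_width: 0.0442
grasp_force: 61.5
```

Call:
move_arm(deltas=[[0.3,-3.2,8.3,0,0,0,0],[0.3,0,4,0,0,0,0],[0.3,0,0,0,0,0,0],[0.3,0,0,0,0,0,0]])

```text
clock: 14.88
eef_pos: [0.6303, 0.0585, 0.0927]
tool_rot: [0.673, 0.74, -0.0, -0.001]
ft_force: [-0.2, 0.4, -2.2]
grip_width: 0.0444
grasp_force: 61.5
```

Call:
move_arm(deltas=[[0.3,0,2,12,0,0,0],[0.3,0,0,12,0,0,0],[0.3,0,0,9,0,0,0],[0.3,0,0,6,0,0,0],[0.3,0,0,3,0,0,0],[0.3,0,0,0,0,0,0],[0.3,0,0,0,0,0,0]])

```text
clock: 15.47
eef_pos: [0.6331, 0.0585, 0.0511]
tool_rot: [0.673, 0.74, 0.0, 0.0]
ft_force: [0.7, -0.4, -2.0]
grip_width: 0.0444
grasp_force: 61.9
```

Call:
move_arm(deltas=[[0.3,0,0,0.8,0,0,0],[0.3,0,0,0,0,0,0],[1,0,0,0,0,0,0],[1,0,0,0,0,0,0],[1,0,0,0,0,0,0],[1,0,0,0,0,0,0],[1,0,0,-10,0,0,0],[1,0,0,-30,0,0,0],[1,0,0,-40,0,0,0],[1,0,0,-40,0,0,0]])

```text
clock: 16.3
eef_pos: [0.6321, 0.0583, 0.1712]
tool_rot: [0.673, 0.74, -0.001, -0.001]
ft_force: [1.0, 0.4, -0.2]
grip_width: 0.085
grasp_force: 0.0
```

Call:
move_arm(deltas=[[1,12,-10,0,0,0,0],[1,29,-24,0,0,0,0],[1,29,-24,0,0,0,0],[1,29,-24,0,0,0,0],[1,29,-24,0,0,0,0],[1,29,-24,0,0,0,0],[1,29,-24,0,0,0,0],[1,18,-15,0,0,0,0],[1,8.5,-7.4,0,0,0,0],[1,0,0,0,0,0,0]])

```text
clock: 17.13
eef_pos: [0.4362, 0.2549, 0.1712]
tool_rot: [0.672, 0.741, 0.0, 0.0]
ft_force: [0.1, -0.3, 0.5]
grip_width: 0.0857
grasp_force: 0.0
```

Call:
move_arm(deltas=[[1,0,0,0,0,0,0],[1,0,0,0,0,0,0]])

```text
clock: 17.3
eef_pos: [0.4387, 0.2528, 0.1707]
tool_rot: [0.673, 0.739, 0.0, 0.0]
ft_force: [-0.5, -1.1, -1.0]
grip_width: 0.0853
grasp_force: 0.0
```

```bash
python3 - <<'E'
from h import *
im=bot.camera("wrist")
T=np.linspace(0,6.3,60)
for z,r,col in((.058,.0175,(0,255,0)),(0,.019,(0,0,255))):
    P=np.c_[.4369+r*np.cos(T),.2536+r*np.sin(T),0*T+z]
    for u,v in proj("wrist",P):
        if 0<=u<640 and 0<=v<400: cv2.circle(im,(int(u),int(v)),1,col,-1)
cv2.imwrite("pics/w3.png",im)
E
```

```text
(no output)
```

View pics/w3.png

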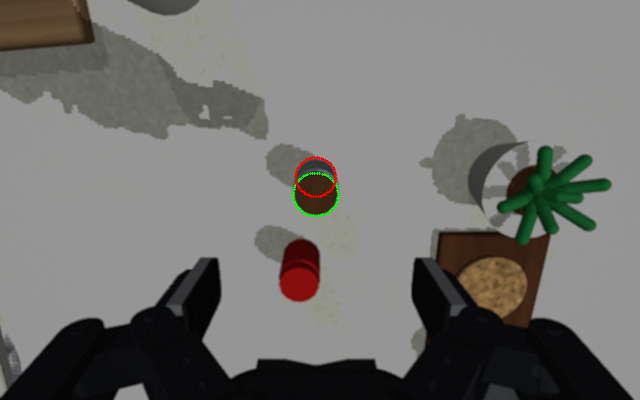

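The close view confirms it: the steel canister with the brown lid at (316,195) is canister_s, and the red look-alike is at (300,270). I'll descend and grip.

Call:
move_arm(deltas=[[1,1,-1.5,20,0,0,0],[1,0,0,30,0,0,0],[1,0,0,30,0,0,0],[1,0,0,30,0,0,0],[1,0,0,21,0,0,0],[1,0,0,12,0,0,0],[1,0,0,6,0,0,0],[1,0,0,0,0,0,0],[0.2,0,0,0,0,0,0],[0.2,0,0,0,0,0,0]])

```text
clock: 18.18
eef_pos: [0.4373, 0.2544, 0.0224]
tool_rot: [0.673, 0.739, 0.001, 0.0]
ft_force: [0.4, -0.1, 0.0]
grip_width: 0.0636
grasp_force: 0.0
```

Call:
move_arm(deltas=[[0.2,0,0,0,0,0,0],[0.2,0,0,0,0,0,0],[0.2,0,0,0,0,0,0],[0.2,0,0,0,0,0,0],[0.2,0,0,0,0,0,0],[0.2,0,0,0,0,0,0],[0.2,0,0,0,0,0,0]])

```text
clock: 18.77
eef_pos: [0.4372, 0.2548, 0.0227]
tool_rot: [0.673, 0.74, 0.001, 0.001]
ft_force: [0.9, -0.5, 6.0]
grip_width: 0.0365
grasp_force: 59.9
```

Call:
move_arm(deltas=[[0.2,0,0,-10,0,0,0],[0.2,0,0,-25,0,0,0],[0.2,0,0,-20,0,0,0],[0.2,-6,10,-10,0,0,0],[0.2,-16,22,0,0,0,0],[0.2,-19,29,0,0,0,0],[0.2,-19,29,0,0,0,0],[0.2,-19,29,0,0,0,0],[0.2,-16,26,0,0,0,0],[0.2,-11,18,0,0,0,0]])

```text
clock: 19.6
eef_pos: [0.6103, 0.1624, 0.0866]
tool_rot: [0.674, 0.739, 0.0, 0.0]
ft_force: [1.1, 0.9, -1.3]
grip_width: 0.0368
grasp_force: 60.2
```

Call:
move_arm(deltas=[[0.2,-5,9,0,0,0,0],[0.2,-2,5,0,0,0,0],[0.2,0,0,0,0,0,0],[0.2,0,0,0,0,0,0]])

```text
clock: 19.93
eef_pos: [0.622, 0.1587, 0.0861]
tool_rot: [0.673, 0.74, -0.001, -0.001]
ft_force: [-0.7, 0.4, -1.4]
grip_width: 0.0368
grasp_force: 60.2
```

Call:
move_arm(deltas=[[0.2,0,1,14,0,0,0],[0.2,0,0,14,0,0,0],[0.2,0,0,10,0,0,0],[0.2,0,0,6,0,0,0],[0.2,0,0,3,0,0,0],[0.2,0,0,0,0,0,0],[0.2,0,0,0,0,0,0]])

```text
clock: 20.52
eef_pos: [0.6239, 0.1589, 0.0398]
tool_rot: [0.673, 0.74, 0.0, 0.0]
ft_force: [0.3, 0.2, -0.6]
grip_width: 0.0367
grasp_force: 60.4
```

Call:
move_arm(deltas=[[0.2,0,0,1.2,0,0,0],[0.2,0,0,0,0,0,0],[1,0,0,0,0,0,0],[1,0,0,0,0,0,0],[1,0,0,0,0,0,0],[1,0,0,0,0,0,0],[1,0,0,-10,0,0,0],[1,0,0,-30,0,0,0],[1,0,0,-40,0,0,0],[1,0,0,-40,0,0,0]])

```text
clock: 21.35
eef_pos: [0.6228, 0.1582, 0.1589]
tool_rot: [0.673, 0.74, -0.001, -0.001]
ft_force: [1.7, 0.3, 0.6]
grip_width: 0.0854
grasp_force: 0.0
```

Call:
move_arm(deltas=[[1,0,-30,-30,0,0,0],[1,0,-38,0,0,0,0],[1,0,-38,0,0,0,0],[1,0,-38,0,0,0,0],[1,0,-38,0,0,0,0],[1,0,-38,0,0,0,0],[1,0,-20,0,0,0,0],[1,0,0,0,0,0,0],[1,0,0,0,0,0,0]])

```text
clock: 22.1
eef_pos: [0.3851, 0.1361, 0.1888]
tool_rot: [0.673, 0.74, 0.001, 0.001]
ft_force: [1.0, -0.1, 1.0]
grip_width: 0.0855
grasp_force: 0.0
```

```bash
python3 - <<'E'
from h import *
im=bot.camera("top");T=np.linspace(0,6.3,80)
for x,y,h,r in((.6515,-.141,.106,.0295),(.6421,-.0415,.09,.0255),(.6327,.0581,.074,.0215),(.6233,.1576,.058,.0175)):
    for u,v in proj("top",np.c_[x+r*np.cos(T),y+r*np.sin(T),0*T+h+.016]): im[int(round(v)),int(round(u))]=(0,255,0)
cv2.imwrite("pics/top1.png",cv2.resize(im[110:290,150:500],None,fx=2.25,fy=2.25,interpolation=cv2.INTER_NEAREST))
cv2.imwrite("pics/side2.png",bot.camera("side"))
E
```

```text
(no output)
```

View pics/top1.png

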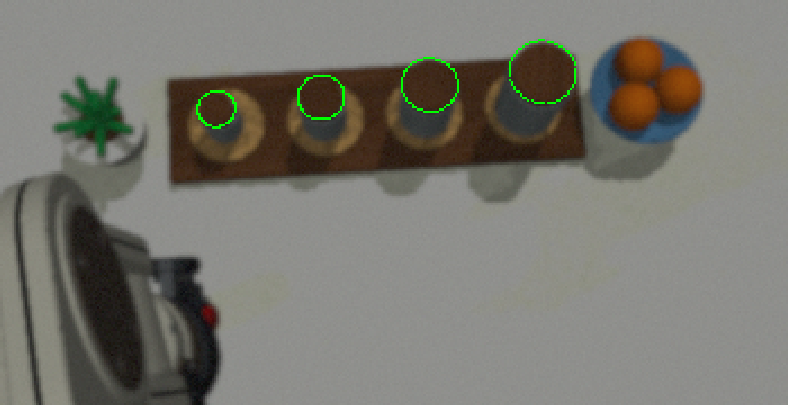

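View pics/side2.png

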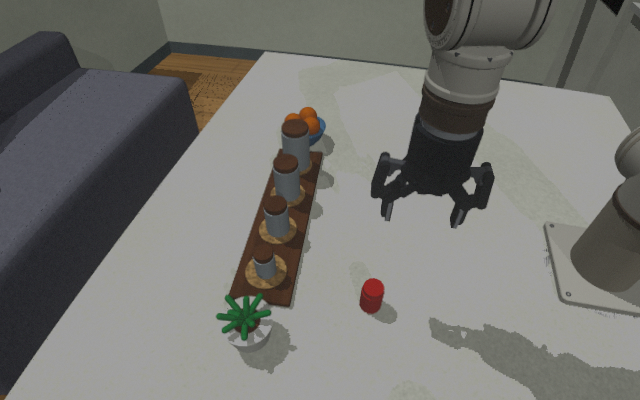

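All four lids lie on their predicted circles. The canisters are upright in order on the mats, the bowl and plant are where they were, and the gripper touches nothing.

```bash
python3 -c "
from workcell import bot
print(bot.job_done())"
```

```text
the job is handed in; nothing more can be done
None
```

The job is handed in: the last top and side pictures show all four canisters upright on their mats, largest by the bowl to smallest by the plant, though the hand-in returned no verdict.

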